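# Find the hidden release of the bench power dock and open its lid

### The job

Open the power dock on the workbench: its lid is held by a concealed catch, whose release is a flush button of the same bare metal, sunk somewhere along the dock's flat front panel. With a fingertip, feel lightly along the panel until you find the button, press it fully down so that the black lid springs part-way up, then push the lid on back until it rests fully open by itself. Pick nothing up, and leave everything else on the bench where it is.

Things in the scene. Friction and masses are not known exactly. Their poses are not given: they have to be found in the camera images.
- dock: the power dock, a low mustard-yellow metal box fixed to the bench, 160 (x) by 440 (y) by 56 mm high. Origin: centre of its underside. Its x axis points away from the robot (across the dock, from panel to lid), y along its length, z up. Its top carries, from the robot's side: a bare aluminium panel, then the black lid in the middle with a yellow plate at either end of it
- panel (a point): centre of the face of the dock's flat aluminium front panel, 62 (x) by 428 mm (y), 56 mm above the bench, axes as the dock's. The release button lies on the panel's long centre line, its centre anywhere up to 60 mm to either side of this point along y; its place changes from start to start and is not given: find it by touch or by eye
- release (a joint): how far the release button is pressed: 0 at rest, 0.006 m fully down. The button is a flat aluminium plate in an opening of 46 (x) by 50 mm (y), its face 2.5 mm below the panel's, a thin dark gap around it. Sprung: gives at about 2.5 N, bottoms at about 6 N, comes back up when let go. The lid is freed at about 0.0035 m
- lid_edge (a point): middle of the lid's free front edge, half-way through its thickness; it moves with the lid. Lid: black plate 65 (from hinge to free edge) by 236 (y) by 5 mm, about 0.2 kg, flush with the top of the dock when shut. Once it has sprung up, this edge stands about 60 mm above the hinge line and 27 mm before it: push it away near this edge
- lid_hinge (a point): middle of the lid's hinge line, which runs along the dock's y at the lid's far side, 66 mm from the free edge and 53.5 mm above the bench. Axes as the dock's
- lid (a joint): angle of the lid: 0 shut and latched; once freed, its sprung hinge lifts it to about 1.15 rad and leaves it there; beyond that it swings freely: let go before upright (1.57) it falls back to 1.15, past upright it falls by its own weight onto its stop at 1.85 rad, fully open
- tape: bystander: yellow tape measure, 72 by 40 by 66 mm high, standing on the dock's yellow end plate on the +y side of the lid. Origin: underside centre
- bit_box: bystander: red plastic box of bits, 50 by 76 by 31 mm, lying on the yellow end plate on the -y side of the lid. Origin: underside centre
- battery: bystander: black tool battery, 78 by 116 by 65 mm high, on the bench at one end of the dock. Origin: underside centre
- glue: bystander: yellow glue bottle, 62 mm across, 190 mm tall, on the bench at the other end of the dock. Origin: underside centre
- pencil: bystander: red carpenter's pencil, 14 by 190 by 7 mm, on the bench in front of the dock. Origin: underside centre
- wax_tin: bystander: round tin with a green lid, 70 mm across, 25 mm high, on the bench in front of the dock. Origin: underside centre

How it is judged:
By the outcome, as a careful person would: the job done as asked, in the order asked, and still so for the second after the job is handed in, with the robot touching nothing.
It also fails if it takes over 54 s, if anything falls off the work surface, if the arm or the gripper's body presses on something with over 40 N, if the wrist force passes 120 N, or if a joint passes its speed limit or range.

### The arm

A 7-joint arm with a two-finger parallel gripper is mounted at the origin on the work surface. World frame = base frame: x ahead of the robot, y to its left, z up, the work surface at z = 0. Lengths are in m, angles in rad, forces in N, time in s.
With the tool pointing down it reaches from about 0.425 to 0.975 m from the base axis. Payload 16.7 kg.
Tool frame: the origin (TCP) lies between the finger pads; the fingertips stand 14 mm ahead of it and the grasp point (between the pads) lies 5 mm behind it; z points along the fingers, y is the line along which they close (so a half turn about z gives the same grasp; the last joint's range is limited). The gripper opens to 85 mm and grips with 20 to 120 N. Pads are 22 mm wide; open, the fingers measure 114 mm over their backs; the gripper's body (76 mm by 85 mm) begins 54 mm behind the grasp point. The pads swing forward as they close: fully open they stand 13 mm farther back than shut.
Start: joints at [-0.149, 0.426, 0.074, 1.606, -0.034, 1.111, -0.067], TCP at [0.675, -0, 0.245] pointing down, gripper open.
Joint ranges: [-2.85, 2.85], [-0.5, 2.14], [-1.23, 1.37], [0.21, 2.46], [-1.02, 4.16], [0.16, 2.05], [-2.73, 2.73]. Speed limits (rad/s): [1.89, 1.89, 2.39, 2.39, 3.01, 3.01, 3.01].

### API

Orientations are given as a rotation vector (axis times angle).
In Python, from cell import state, camera, close_job gives the robot as it stands.
- The arm moves only by the shell command python3 -m creep 'ROWS' [OPENING]. ROWS is JSON, a list of rows, each a list of 4 numbers: the shift along the tool's x, y, z in mm, then the turn about the tool's z in rad. A call has 1 to 5 rows; each row shifts and turns the commanded pose from where the row before left it, along the tool's axes as they then stand; what a row does not reach is not made up. A row lasts 1/12 s, in which the tool goes at most 41.7 mm and 7.16 degrees, less where a joint would pass 70% of its speed; a pose out of reach is approached as far as the arm can. A call with a gripper value outside its range is refused whole. OPENING is the closure, from 0 (fully open) to 1 (shut), set as the call begins (- or left out, the last holds). The fingers move at their own pace and stop on an object; the grip force is fixed at half the most. Time passes only in rows, so rows that do not move let the fingers close. It gives the time, the measured TCP pose, the force, the opening and the grip force at its end, in the units of the state.
- state(): the state, without advancing time (a new reading comes with each control period).
- camera(name): name is "scene" or "side" or "wrist"; returns a dict with "pixels" (480x640x3 uint8, red, green, blue), "fovy" (degrees; the focal length in pixels is half the picture's height over the tangent of half this angle, whatever the lens; pixels are square), "cx", "cy" (the principal point, pixels), "camera_from_world" (4x4, takes a point from world to camera coordinates); the wrist camera has in their place "hand_eye" (4x4, takes a point from camera to tool coordinates, whose origin is the TCP and whose axes are the flange's). Camera axes: x right, y up, looking along -z (the intrinsics and any distortion apply to the point x, -y, -z); pixel columns grow to the right and rows downward; lengths in m; the calibration is good to about 2 mm. A picture is of the moment at which its call begins: read the wrist's pose just before it. There is no depth.
- close_job(): hands the job in; it is judged then, once.
The state is a dict: "time": time; "joint_positions": joint angles; "joint_vel": joint speeds; "effort": joint torques, N m; "tool_pos": TCP position; "tool_rot": TCP orientation; "force": force on the tool from outside, world axes, zero at the start; "wrist_torque": the same for the moment, N m; "opening": finger opening in m; "grasp_force": force on a finger pad.
Only numpy, scipy, OpenCV 4.12 (cv2) and the standard library are available. Lean on these libraries where they do the work, as an engineer would, in place of code of your own. Each camera call takes 0.05 s, during which the arm holds its last target. There are 200 camera calls.

## Working session

There is one attempt and no reset: what is moved stays moved. The work goes in short steps, Python scripts to look and compute and a shell command to move; the robot and the scene stay as the last step left them, time stands still between calls to the robot, and variables do not carry over. Pictures are saved under pics/ and viewed, at most 10 in all, crops included, and the job is handed in when it is done.

```bash
mkdir -p pics; ls; python3 - <<'E'
from cell import state,camera
import cv2,numpy as np
s=state();print(s)
ims=[]
for n in("scene","wrist"):
    c=camera(n);cv2.imwrite(f"pics/{n}0.png",c["pixels"][:,:,::-1]);print(n,{k:v for k,v in c.items() if k!="pixels"})
E
```

```text
pics
{'time': 0.0, 'joint_positions': array([-0.14952195,  0.42673247,  0.07386391,  1.60660719, -0.03411124,
        1.11080544, -0.06709305]), 'joint_vel': array([-6.12288705e-04, -6.66184751e-04,  2.96759830e-04, -6.20768760e-04,
       -3.48445392e-03, -1.26910504e-03, -4.73044695e-05]), 'effort': array([ 7.16691302e-04, -9.49842310e+01,  3.76242042e+00, -4.63523841e+01,
        1.94300286e-02,  1.01335210e-02,  2.85131875e-06]), 'tool_pos': array([ 6.74608329e-01, -1.79635210e-05,  2.44610581e-01]), 'tool_rot': array([-2.22086378e+00, -2.22082020e+00,  1.53270817e-03]), 'force': array([-0.21566613,  0.68724608,  0.51429334]), 'wrist_torque': array([-0.028353  ,  0.04568258,  0.00803674]), 'grasp_force': 0.0, 'opening': 0.08558791048510592}
scene {'fovy': 48.70062546659404, 'cx': 318.97767223624146, 'cy': 240.32921615598903, 'camera_from_world': array([[ 0.70827746,  0.70574545, -0.01632206, -0.37114176],
       [-0.47036799,  0.48904418,  0.73456772,  0.18360498],
       [ 0.52640003, -0.51260039,  0.67833904, -1.36649247],
       [ 0.        ,  0.        ,  0.        ,  1.        ]])}
wrist {'fovy': 58.46206405302347, 'cx': 317.1026556566458, 'cy': 241.92217535408764, 'hand_eye': array([[ 1.96109827e-04,  9.54184828e-01,  2.99217772e-01,
         7.63778046e-02],
       [ 9.99999964e-01, -2.42635070e-04,  1.18338169e-04,
         8.46803664e-05],
       [ 1.85517211e-04,  2.99217738e-01, -9.54184841e-01,
        -1.26625876e-01],
       [ 0.00000000e+00,  0.00000000e+00,  0.00000000e+00,
         1.00000000e+00]])}
```

View pics/scene0.png

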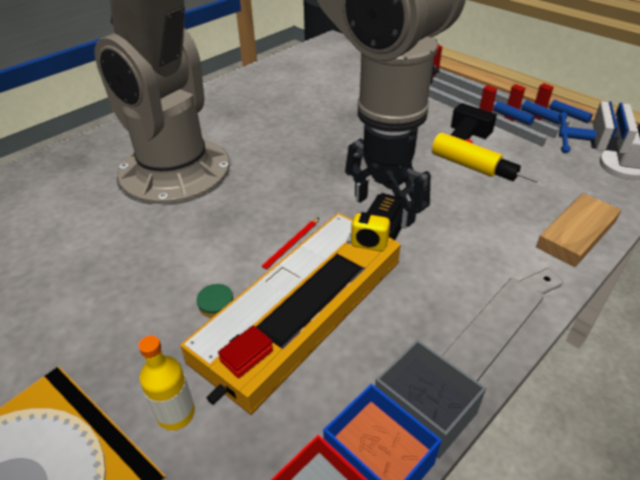

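View pics/wrist0.png

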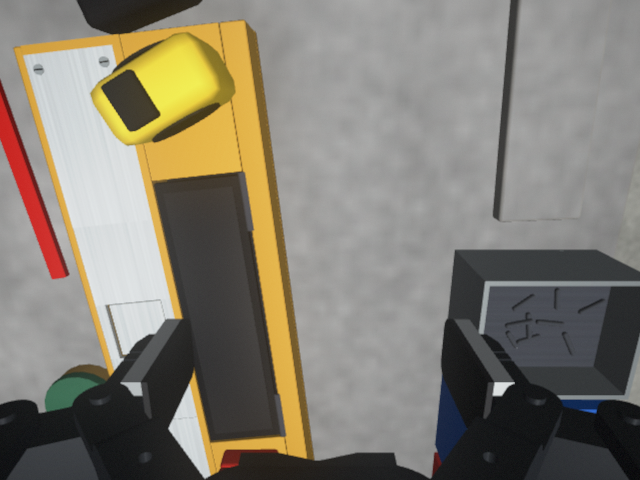

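The wrist view has the dock at left, with the button outline near (110–165, 302–355) and the lid corners near (153,183), (245,173), (212,440) and (285,435). The tape is at (165,90), on the +y end.

```bash
cat > h.py <<'E'
import numpy as np
from scipy.spatial.transform import Rotation as R
def ray(c,s,px,z):
    f=240/np.tan(np.radians(c["fovy"]/2))
    d=np.array([(px[0]-c["cx"])/f,-(px[1]-c["cy"])/f,-1])
    if "hand_eye" in c:
        T=np.eye(4);T[:3,:3]=R.from_rotvec(s["tool_rot"]).as_matrix();T[:3,3]=s["tool_pos"];T=T@c["hand_eye"]
    else: T=np.linalg.inv(c["camera_from_world"])
    d=T[:3,:3]@d;o=T[:3,3];return o+d*(z-o[2])/d[2]
E
python3 - <<'E'
from cell import state,camera
from h import *
import cv2
s=state();c=camera("wrist");k=camera("scene")
for n,p in dict(pan_tl=(20,55),pan_tr=(119,40),lid_fl=(153,183),lid_bl=(243,173),lid_fn=(212,440),lid_bn=(285,435),b1=(107,305),b2=(160,300),b3=(121,357)).items(): print(n,ray(c,s,p,.056).round(4))
for n,p in dict(b=(282,272),panA=(341,217),panB=(190,347),lidA=(363,266),lidB=(277,345)).items(): print(n,ray(k,s,p,.056).round(4))
w=c["pixels"][280:420,60:240,::-1];w=cv2.resize(w,None,fx=4,fy=4,interpolation=2)
cv2.imwrite("pics/w1.png",w)
E
```

```text
pan_tl [0.4729 0.1102 0.056 ]
pan_tr [0.5414 0.1195 0.056 ]
lid_fl [0.5532 0.023  0.056 ]
lid_bl [0.6201 0.0304 0.056 ]
lid_fn [ 0.5798 -0.2097  0.056 ]
lid_bn [ 0.6457 -0.2041  0.056 ]
b1 [ 0.5047 -0.0761  0.056 ]
b2 [ 0.548  -0.0716  0.056 ]
b3 [ 0.5094 -0.1242  0.056 ]
b [ 0.5141 -0.0888  0.056 ]
panA [0.4842 0.1077 0.056 ]
panB [ 0.5322 -0.3129  0.056 ]
lidA [0.6145 0.0305 0.056 ]
lidB [ 0.6337 -0.2084  0.056 ]
```

View pics/w1.png

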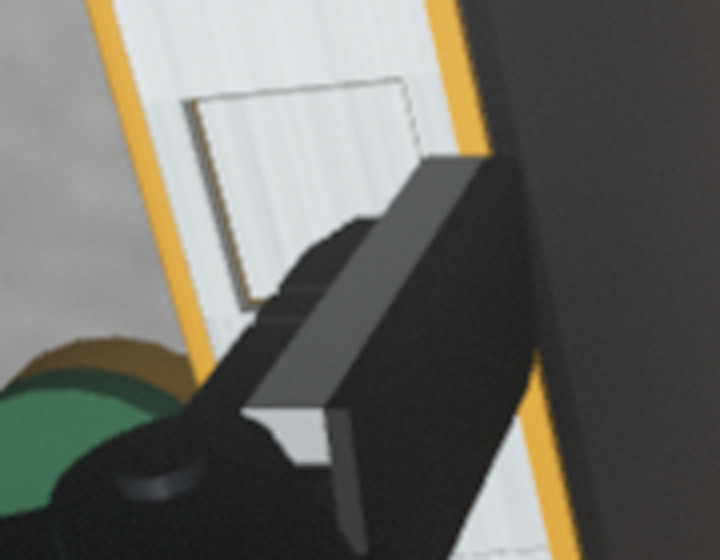

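The crop shows the button's corners at about (106,305), (160,300) and (120,357) in the full picture. That puts the button centre near (0.529, -0.098), with the dock turned about +0.114 rad. I'll shut the gripper, move above the button and look again.

```bash
python3 -m creep '[[-20,-29,0,0],[-20,-29,0,0],[-20,-29,0,0],[-20,-29,0,0],[-18,-30,0,0]]' 1; python3 -m creep '[[0,0,25,-0.114],[0,0,25,0],[0,0,25,0],[0,0,25,0],[0,0,0,0]]'; python3 - <<'E'
from cell import state,camera
from h import *
import cv2
s=state();c=camera("wrist");k=camera("scene")
print(s["tool_pos"],R.from_rotvec(s["tool_rot"]).as_matrix().round(3),s["force"],s["opening"])
cv2.imwrite("pics/w2.png",c["pixels"][:,:,::-1])
E
```

```text
time: 0.62
tool_pos: [0.5274, -0.0991, 0.2451]
tool_rot: [-2.222, -2.221, 0.0]
force: [0.8, -0.1, 0.3]
opening: 0.0257
grasp_force: 0.0
time: 1.03
tool_pos: [0.5265, -0.0978, 0.1414]
tool_rot: [-2.088, -2.341, 0.006]
force: [-1.3, 0.3, -1.3]
opening: -0.0003
grasp_force: 0.0
[ 0.52653131 -0.0977574   0.14140965] [[-0.114  0.993 -0.006]
 [ 0.993  0.114  0.   ]
 [ 0.001 -0.006 -1.   ]] [-1.31214183  0.26181433 -1.27185716] -0.00028254374055945535
```

View pics/w2.png

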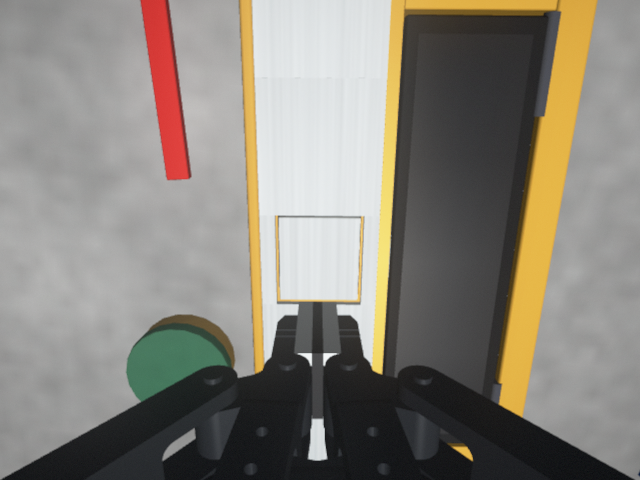

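The tool is now aligned with the dock. The whole button shows, its corners at (276,216), (364,216), (278,302) and (361,302).

```bash
python3 - <<'E'
from cell import state,camera
from h import *
s=state();c=camera("wrist")
M=R.from_rotvec(s["tool_rot"]).as_matrix()
for p in [(276,216),(364,216),(278,302),(361,302),(320,259),(389,180),(248,180),(497,385),(546,90)]:
    q=ray(c,s,p,.056); print(p,q.round(4),(M.T@(q-s["tool_pos"])*1000).round(1))
E
```

```text
(276, 216) [ 0.5049 -0.0779  0.056 ] [ 22.7 -21.2  89.4]
(364, 216) [ 0.5502 -0.0727  0.056 ] [22.7 24.3 89.3]
(278, 302) [ 0.5101 -0.1265  0.056 ] [-26.1 -21.5  89.4]
(361, 302) [ 0.5557 -0.1212  0.056 ] [-26.1  24.3  89.3]
(320, 259) [ 0.5303 -0.0988  0.056 ] [-0.9  1.6 89.3]
(389, 180) [ 0.56   -0.0528  0.056 ] [41.4 36.3 89.3]
(248, 180) [ 0.4892 -0.0609  0.056 ] [ 41.4 -34.9  89.4]
(497, 385) [ 0.6429 -0.1651  0.056 ] [-79.6 106.   89.2]
(546, 90) [ 0.627 -0.002  0.056] [ 84.3 108.7  89.2]
```

```bash
python3 -m creep '[[-2,1.5,20,0],[0,0,20,0],[0,0,20,0],[0,0,5,0],[0,0,0,0]]'; python3 -m creep '[[0,0,2,0],[0,0,2,0],[0,0,2,0],[0,0,1,0],[0,0,0,0]]'
```

```text
time: 1.6
tool_pos: [0.5307, -0.0998, 0.0805]
tool_rot: [-2.091, -2.344, 0.001]
force: [-0.0, 0.1, 0.7]
opening: 0.0002
grasp_force: 0.0
time: 2.02
tool_pos: [0.5308, -0.0998, 0.0736]
tool_rot: [2.091, 2.344, 0.0]
force: [0.5, -0.3, 0.3]
opening: 0.0001
grasp_force: 0.0
```

```bash
for i in 1 2; do :; done; python3 -m creep '[[0,0,1.5,0],[0,0,1.5,0],[0,0,1.5,0],[0,0,0,0]]'; python3 -m creep '[[0,0,1,0],[0,0,1,0],[0,0,1,0],[0,0,0,0]]'
```

```text
time: 2.35
tool_pos: [0.5305, -0.0998, 0.0685]
tool_rot: [-2.091, -2.344, 0.0]
force: [-0.2, 0.0, 0.4]
opening: 0.0001
grasp_force: 0.0
time: 2.68
tool_pos: [0.5307, -0.0998, 0.0657]
tool_rot: [-2.091, -2.344, 0.0]
force: [-1.1, 0.7, 2.7]
opening: 0.0001
grasp_force: 1.6
```

Contact at 2.7 N matches the sprung button. I'll press on to the bottom.

```bash
python3 -m creep '[[0,0,1,0],[0,0,1,0],[0,0,1,0],[0,0,0,0]]'; python3 -m creep '[[0,0,1,0],[0,0,0.5,0],[0,0,0,0],[0,0,0,0]]'
```

```text
time: 3.02
tool_pos: [0.5307, -0.0998, 0.0627]
tool_rot: [-2.091, -2.344, -0.0]
force: [-1.8, 0.4, 5.5]
opening: -0.0
grasp_force: 2.5
time: 3.35
tool_pos: [0.5307, -0.0999, 0.0616]
tool_rot: [2.091, 2.344, 0.0]
force: [-3.6, 0.1, 8.8]
opening: -0.0001
grasp_force: 4.8
```

It has bottomed out at 8.8 N. I'll lift straight up and look.

```bash
python3 -m creep '[[0,0,-10,0],[0,0,-25,0],[0,0,-35,0],[0,0,-25,0],[0,0,0,0]]'; python3 - <<'E'
from cell import state,camera
import cv2,numpy as np
c=camera("wrist")["pixels"];k=camera("scene")["pixels"]
v=np.hstack([cv2.resize(c,(400,300)),cv2.resize(k[140:440,140:540],(400,300))])
cv2.imwrite("pics/v3.png",v[:,:,::-1])
E
```

```text
time: 3.77
tool_pos: [0.5329, -0.1002, 0.1615]
tool_rot: [2.088, 2.34, 0.007]
force: [0.5, 0.5, 0.8]
opening: 0.0
grasp_force: 0.0
```

View pics/v3.png

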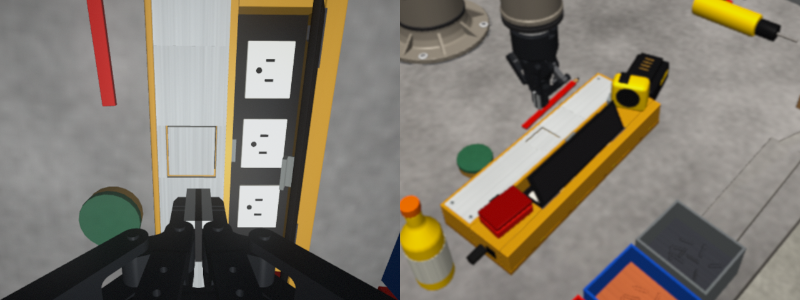

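The lid has sprung part-way up, with the sockets visible at (265,70–205) of the left half. The button face is back at rest. I'm already near mid-length of the lid, so I'll lower the fingertip to just below its free edge and push along tool +y.

```bash
python3 -m creep '[[0,0,16,0],[0,0,16,0],[0,0,15,0],[0,0,0,0]]'; python3 -m creep '[[0,12,0,0],[0,12,0,0],[0,12,0,0],[0,8,0,0],[0,0,0,0]]'; python3 -m creep '[[0,4,0,0],[0,4,0,0],[0,4,0,0],[0,4,0,0],[0,4,0,0]]'
```

```text
time: 4.2
tool_pos: [0.5285, -0.0995, 0.106]
tool_rot: [-2.088, -2.341, 0.005]
force: [-0.9, -0.5, -0.6]
opening: -0.0005
grasp_force: 0.0
time: 4.62
tool_pos: [0.5755, -0.0944, 0.1093]
tool_rot: [2.091, 2.345, 0.0]
force: [-0.5, 1.0, -0.2]
opening: -0.0001
grasp_force: 0.0
time: 5.03
tool_pos: [0.5945, -0.0926, 0.1094]
tool_rot: [-2.091, -2.344, -0.0]
force: [-1.1, 0.1, -0.4]
opening: -0.0002
grasp_force: 0.2
```

```bash
python3 -m creep '[[0,3,0,0],[0,3,0,0],[0,3,0,0],[0,3,0,0],[0,3,0,0]]'; python3 -m creep '[[0,3,0,0],[0,3,0,0],[0,3,0,0],[0,3,0,0],[0,0,0,0]]'; python3 -m creep '[[0,3,0,0],[0,2,0,0],[0,0,0,0],[0,0,0,0],[0,0,0,0]]'; python3 - <<'E'
from cell import state,camera
import cv2,numpy as np
c=camera("side")["pixels"];k=camera("scene")["pixels"]
v=np.hstack([cv2.resize(c,(400,300)),cv2.resize(k[140:440,140:540],(400,300))])
cv2.imwrite("pics/v4.png",v[:,:,::-1])
E
```

```text
time: 5.45
tool_pos: [0.6094, -0.0908, 0.1093]
tool_rot: [-2.091, -2.344, 0.0]
force: [0.1, 0.0, -0.4]
opening: 0.0004
grasp_force: 0.0
time: 5.87
tool_pos: [0.6217, -0.0893, 0.1093]
tool_rot: [2.091, 2.344, 0.0]
force: [-0.3, 0.4, -0.6]
opening: 0.0001
grasp_force: 0.0
time: 6.28
tool_pos: [0.6233, -0.0893, 0.1089]
tool_rot: [-2.089, -2.34, 0.006]
force: [-17.7, 0.4, 11.8]
opening: -0.0002
grasp_force: 9.4
```

View pics/v4.png

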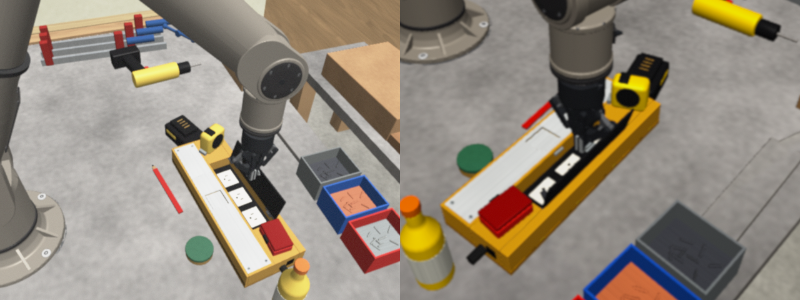

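The lid is back against its stop, with the finger pressing on it at about 18 N. I'll back off, lift clear and check.

```bash
python3 -m creep '[[0,-5,0,0],[0,-15,0,0],[0,-25,0,0],[0,-25,0,0],[0,-10,0,0]]'; python3 -m creep '[[0,0,-25,0],[0,0,-35,0],[0,-15,-25,0],[0,0,0,0],[0,0,0,0]]';python3 -m creep '[[0,0,0,0],[0,0,0,0],[0,0,0,0],[0,0,0,0],[0,0,0,0]]'; python3 - <<'E'
from cell import state,camera
import cv2,numpy as np
c=camera("wrist")["pixels"];k=camera("scene")["pixels"]
v=np.hstack([cv2.resize(c,(400,300)),cv2.resize(k[140:440,140:540],(400,300))])
cv2.imwrite("pics/v5.png",v[:,:,::-1])
E
```

```text
time: 6.8
tool_pos: [0.5436, -0.0987, 0.1091]
tool_rot: [-2.092, -2.342, 0.002]
force: [1.3, -0.0, 0.1]
opening: 0.0002
grasp_force: 0.0
time: 7.22
tool_pos: [0.5323, -0.0999, 0.196]
tool_rot: [2.09, 2.342, 0.003]
force: [-0.2, 0.5, -0.6]
opening: 0.0004
grasp_force: 0.0
time: 7.63
tool_pos: [0.5316, -0.0997, 0.1936]
tool_rot: [-2.091, -2.344, 0.001]
force: [-0.4, 0.4, -0.3]
opening: 0.0001
grasp_force: 0.0
```

View pics/v5.png

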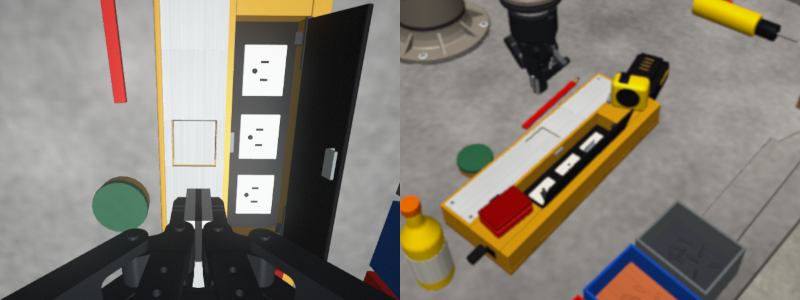

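The lid rests fully open by itself, past upright (left half, 300–370 px). The tape, box, tin, pencil and glue are where they were, and the robot is clear.

```bash
python3 -c "
from cell import close_job
print(close_job())"
```

```text
the job is handed in; nothing more can be done
None
```

The job is handed in: I found the button by eye and confirmed it by touch, pressed it fully down, and pushed the lid back until it rested fully open by itself; nothing else on the bench was touched.

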